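# Load the label dispenser and shut its guard

### The arm

A 6-joint arm with a two-finger parallel gripper is mounted at the origin on the work surface. World frame = base frame: x ahead of the robot, y to its left, z up, the work surface at z = 0. Lengths are in m, angles in degrees, forces in N, time in s.
With the tool pointing down it reaches from about 0.375 to 0.9 m from the base axis. Payload 3.1 kg.
Tool frame: the origin (TCP) lies on the centre line of the jaws, within the pads' length; the fingertips stand 19 mm ahead of it and the grasp point (between the pads) is the TCP (tips_ahead is the distance from the TCP to the fingertips, in m); z points along the fingers, y is the line along which they close (so a half turn about z gives the same grasp; the last joint's range is limited). The gripper opens to 87 mm and grips with 3 to 60 N. Pads are 19 mm wide; open, the fingers measure 117 mm over their backs; the gripper's body (75 mm by 190 mm) begins 51 mm behind the grasp point.
Start: joints at [58.814, 30.224, 82.088, -0, 67.689, -10.227], TCP at [0.224, 0.584, 0.242] pointing down, gripper open.
Joint ranges: [-176.69, 176.69], [-43.24, 126.21], [12.49, 139.97], [-82, 262], [0, 151.66], [-163.58, 163.58]. Speed limits (degrees/s): [159.86, 159.86, 180, 180, 180, 180].

### API

Orientations are given as a 3x3 rotation matrix whose columns are the frame's x, y, z axes.
In Python, from rig import read_state, capture, hand_in, trace, landmark_of, tips_ahead gives the robot as it stands.
- The arm moves only by the shell command python3 -m jog 'ROWS'. ROWS is JSON, a list of rows, each an object of numbers: "tx", "ty", "tz": the shift along the tool's x, y, z in cm; "roll": the turn about the tool's z in rad; "jaw": the opening, from 0 (shut) to 1 (fully open). A call has 1 to 8 rows; each row shifts and turns the commanded pose from where the row before left it, along the tool's axes as they then stand; what a row does not reach is not made up. A row lasts 1/10 s, in which the tool goes at most 50 mm and 8.59 degrees, less where a joint would pass 70% of its speed; a pose out of reach is approached as far as the arm can. A call with a gripper value outside its range is refused whole. The fingers move at their own pace and stop on an object; the grip force is fixed at half the most. Time passes only in rows, so rows that do not move let the fingers close. It gives the time, the measured TCP pose, the force, the opening and the grip force at its end, in the units of the state.
- read_state(): the state, without advancing time (a new reading comes with each control period).
- capture(name): name is "scene" or "top"; returns a dict with "img" (400x640x3 uint8, red, green, blue), "vertical_fov" (degrees; the focal length in pixels is half the picture's height over the tangent of half this angle, whatever the lens; pixels are square), "cx", "cy" (the principal point, pixels), "cam_to_world" (4x4, takes a point from camera to world coordinates). Camera axes: x right, y up, looking along -z (the intrinsics and any distortion apply to the point x, -y, -z); pixel columns grow to the right and rows downward; lengths in m; the calibration is good to about 2 mm. A picture is of the moment at which its call begins. There is no depth.
- hand_in(): hands the job in; it is judged then, once.
Trained networks look in the newest picture that a camera, given by its name, has taken for a name from the list of things; names that differ only in an ending like _2 or _b are one class to them, and where a whole thing is asked for, a point or a joint stands for the part that bears it (a point fixed in the world has none). Each returns a list of dicts, best first, with "p" (0 to 1); they miss things now and then, are a little off and sometimes report something else, mostly with a low value. They report only what shows in the picture. A call takes as long as a camera call. They do not tell look-alikes from the thing itself.
- trace(camera, thing): "pixels" (400x640 bool, what is visible of it) and "bbox" ([left, top, width, height] in pixels, round what is visible of it).
- landmark_of(camera, thing): "point" ([row, column] in pixels: a listed point, or the origin of a listed thing).
The state is a dict: "time_s": time; "joint_positions": joint angles; "qvel": joint speeds; "tau": joint torques, N m; "position": TCP position; "tcp_rot": TCP orientation; "force": force on the tool from outside, world axes, zero at the start; "moment": the same for the moment, N m; "opening": opening from 0.0 (shut) to 1.0 (fully open); "grasp_force": force on a finger pad.
Only numpy, scipy, OpenCV 4.12 (cv2) and the standard library are available. Lean on these libraries where they do the work, as an engineer would, in place of code of your own. Each camera call takes 0.05 s, during which the arm holds its last target. There are 200 camera calls.

### The job

A roll of labels stands on its edge in the dark wooden stand: lay it flat on the rubber mat and let go, then pick it up again and mount it on the upright spindle of the label dispenser, fully down on the steel seat. With the roll on, slide the clear guard along its track until it is fully shut in front of the roll. Leave the jars, tape, mug and carton where they are.

Things in the scene. Friction and masses are not known exactly. Their poses are not given: they have to be found in the camera images.
- label_roll: The label roll: white paper roll, outer diameter 64 mm, 36 mm wide, with a 28 mm bore through it (brown card core), 0.1 to 0.18 kg. Origin at its middle; its z axis is the roll's axis. The two faces are alike, so either may be up. At the start it stands on its edge in the stand, axis level and along the stand's x.
- stand: Dark wooden stand, fixed: a U-shaped saddle, 30 mm in x, 100 mm in y, 50 mm high; floor 10 mm thick, and two cheeks 14 mm thick at y = +-43 mm that flank the roll's rim, so at first only its two flat faces (36 mm apart, at x = +-18 mm) can be gripped, from above. The roll's middle is 42 mm and its top 74 mm above the table. Origin at the centre of the underside.
- mat: Black rubber mat, fixed, 170 x 170 mm, 4 mm thick. Origin at the centre of its underside. A roll that lies flat on it has its middle 22 mm above the table.
- dispenser: Label dispenser, fixed: grey base plate 20 mm high reaching from x = -94 to +118 mm and y = -75 to +215 mm; a white housing 75 mm high along its far edge (x = +79 to +115 mm). Origin on the spindle's axis at the underside of the base (table height), z up. The guard's track runs along y at x = -78 mm, on the near side.
- spindle_seat (a point): Centre of the steel seat disc (88 mm across, its top 30 mm above the table) at the foot of the spindle. The spindle rises 55 mm above this point: 22 mm in diameter for 45 mm, then tapering to a 14 mm tip. A fully seated roll has its middle 18 mm above this point. z is the spindle's axis, up.
- guard (a joint): Slide of the clear guard along the dispenser's +y, in m: 0 is fully shut (guard centred in front of the spindle), 0.130 fully open. It starts open. It stays where it is left; about 2 N moves it.
- guard_handle (a point): Centre of the black grip block on the guard's top edge: 16 mm in the dispenser's x, 30 mm in its y, 32 mm high, its middle 116 mm and its top 132 mm above the table. The guard panel below is 110 mm wide in y, 4 to 6 mm thick, and its top edge is 100 mm above the table. The point moves with the guard; its axes are the dispenser's.
- jar: Bystander: amber candle jar with a black cap, 68 mm in diameter, 80 mm high, upright. Origin at the centre of its underside.
- white_jar: Bystander: white jar with a metal cap, 60 mm in diameter, 70 mm high, upright. Origin at the centre of its underside.
- tape: Bystander: roll of parcel tape lying flat, outer diameter 100 mm, hole 76 mm, 48 mm high. Origin at the centre of its underside.
- mug: Bystander: white mug, 80 mm in diameter, 92 mm high. Origin at the centre of its underside, handle at its +y.
- carton: Bystander: closed cardboard carton, 130 x 110 x 80 mm high. Origin at the centre of its underside.
Mind the look-alikes: they are no part of the job. Several things look just like the mat: the one meant starts farthest to the robot's right.

How it is judged (in metres and radians):
On the way, in this order (a step that is already met when the one before it is completed fails the run):
1. the roll lies flat on the mat, let go (angle between the z axis of label_roll and the z axis of mat, either way round below 0.1 rad and x of label_roll in the frame of mat between -0.1 and 0.1 m and y of label_roll in the frame of mat between -0.1 and 0.1 m and z of label_roll in the frame of mat between 0.016 and 0.028 m and contact force between label_roll and the fingers below 0.1 N), for 0.2 s.
2. the roll is fully down on the spindle, let go, with the guard not yet shut (horizontal distance between label_roll and spindle_seat below 0.006 m and angle between the z axis of label_roll and the z axis of spindle_seat, either way round below 0.06 rad and z of label_roll in the frame of spindle_seat between 0.013 and 0.021 m and contact force between label_roll and the fingers below 0.1 N and value of joint guard above 0.03 m), for 0.2 s.
3. the guard is fully shut (value of joint guard below 0.006 m), for 0.2 s.
At the end, for the whole second after the job is handed in: The label roll is on the spindle, axis upright within 0.06 rad and within 6 mm of the spindle's axis, its middle 13 to 21 mm above the seat (fully down), released and at rest; the guard is within 6 mm of fully shut (horizontal distance between label_roll and spindle_seat below 0.006 m and angle between the z axis of label_roll and the z axis of spindle_seat, either way round below 0.06 rad and z of label_roll in the frame of spindle_seat between 0.013 and 0.021 m and contact force between label_roll and the fingers below 0.1 N and value of joint guard below 0.006 m and linear speed of label_roll below 0.02 m/s); the robot touches nothing.
It fails at once if a bystander (jar, white jar, tape, mug or carton) is moved by more than 30 mm (distance of any of jar, white_jar, tape, mug, carton from where it was at the start of the episode above 0.03 m).
It also fails if it takes over 72 s, if anything falls off the work surface, if the arm or the gripper's body presses on something with over 40 N, if the wrist force passes 120 N, or if a joint passes its speed limit or range.

## Working session

There is one attempt and no reset: what is moved stays moved. The work goes in short steps, Python scripts to look and compute and a shell command to move; the robot and the scene stay as the last step left them, time stands still between calls to the robot, and variables do not carry over. Pictures are saved under pics/ and viewed, at most 12 in all, crops included, and the job is handed in when it is done.

```bash
ls; mkdir -p pics; cat > h.py <<'E'
import numpy as np, cv2
from rig import *
def ray(c,px):
    H,W=c["img"].shape[:2]; f=H/2/np.tan(np.radians(c["vertical_fov"])/2)
    r,co=px; M=np.array(c["cam_to_world"]); d=M[:3,:3]@np.array([(co-c["cx"])/f,-(r-c["cy"])/f,-1]); return M[:3,3],d
def atz(c,px,z):
    o,d=ray(c,px); return o+d*(z-o[2])/d[2]
def proj(c,p):
    H,W=c["img"].shape[:2]; f=H/2/np.tan(np.radians(c["vertical_fov"])/2)
    M=np.array(c["cam_to_world"]); q=M[:3,:3].T@(np.array(p)-M[:3,3]); return np.array([c["cy"]-f*q[1]/-q[2], c["cx"]+f*q[0]/-q[2]])
def tri(c1,p1,c2,p2):
    o1,d1=ray(c1,p1);o2,d2=ray(c2,p2);s=np.linalg.lstsq(np.c_[d1,-d2],o2-o1,rcond=None)[0]
    a=o1+s[0]*d1;b=o2+s[1]*d2; return (a+b)/2,np.linalg.norm(a-b)
E
python3 - <<'E'
from h import *
np.set_printoptions(precision=3,suppress=True)
cs={}
for n in("scene","top"):
    c=cs[n]=capture(n); print(n,c["vertical_fov"],c["cx"],c["cy"],np.array(c["cam_to_world"]),[k for k in c])
    cv2.imwrite(f"pics/{n}0.png",c["img"][:,:,::-1])
zs=dict(label_roll=.042,stand=0,mat=0,dispenser=0,spindle_seat=.03,guard_handle=.116,jar=0,white_jar=0,tape=0,mug=0,carton=0)
for t,z in zs.items():
    for n in cs:
        for l in landmark_of(n,t)[:4]: print(t,n,round(l["p"],2),np.round(l["point"],1),atz(cs[n],l["point"],z))
s=read_state();print(s["position"],s["tcp_rot"],s["time_s"],tips_ahead)
E
```

```text
pics
scene 46.128585134031596 320.5317934048496 199.794361834365 [[-0.767 -0.433  0.472  1.271]
 [ 0.641 -0.536  0.549  0.872]
 [ 0.015  0.724  0.689  1.187]
 [ 0.     0.     0.     1.   ]] ['img', 'vertical_fov', 'cx', 'cy', 'cam_to_world']
top 44.69848508913871 317.8240258965544 198.49946547531462 [[ 0.026  0.994 -0.107  0.304]
 [-1.     0.027  0.007  0.008]
 [ 0.009  0.107  0.994  1.956]
 [ 0.     0.     0.     1.   ]] ['img', 'vertical_fov', 'cx', 'cy', 'cam_to_world']
label_roll scene 0.63 [261.7 408.8] [0.452 0.347 0.042]
label_roll top 0.63 [210.5 224.7] [0.453 0.36  0.042]
label_roll top 0.31 [142.7 313.4] [0.735 0.018 0.042]
stand scene 0.72 [268.5 408.6] [0.443 0.346 0.   ]
stand scene 0.66 [188.6 276.4] [ 0.548 -0.225  0.   ]
stand top 0.51 [212.6 230.1] [0.449 0.346 0.   ]
stand top 0.32 [139.9 310.4] [0.756 0.031 0.   ]
mat scene 0.67 [252.5 342.4] [0.563 0.164 0.   ]
mat scene 0.58 [285.4 496.8] [0.28  0.564 0.   ]
mat top 0.92 [259.4 245.9] [0.264 0.275 0.   ]
mat top 0.82 [184.5 276.3] [0.568 0.164 0.   ]
mat top 0.64 [249.4 174.6] [0.296 0.56  0.   ]
dispenser scene 
[... 418 characters left out ...]
7.9] [0.598 0.363 0.   ]
jar scene 0.41 [151.2 228.5] [ 0.566 -0.533  0.   ]
jar top 0.74 [174.4 226.8] [0.604 0.366 0.   ]
white_jar scene 0.63 [252.2 266.9] [0.754 0.006 0.   ]
white_jar scene 0.42 [148.2 229. ] [ 0.554 -0.549  0.   ]
white_jar top 0.52 [142.  313.1] [0.747 0.02  0.   ]
tape scene 0.59 [282.3 293.3] [0.761 0.157 0.   ]
tape top 0.78 [138.4 275.9] [0.758 0.173 0.   ]
mug scene 0.64 [137.8 281.9] [ 0.341 -0.471  0.   ]
mug top 0.83 [242.1 430.2] [ 0.351 -0.461  0.   ]
carton scene 0.65 [155.5 229.8] [ 0.577 -0.505  0.   ]
carton top 0.63 [188.2 452.2] [ 0.572 -0.55   0.   ]
[0.224 0.584 0.242] [[-0.934  0.358 -0.   ]
 [ 0.358  0.934 -0.   ]
 [ 0.    -0.    -1.   ]] 1.2 0.019
```

View pics/scene0.png

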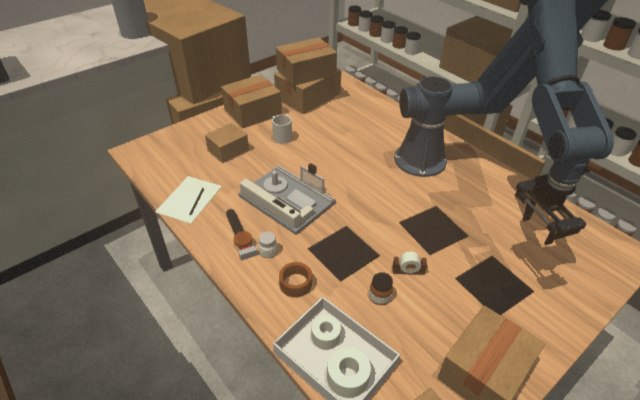

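View pics/top0.png

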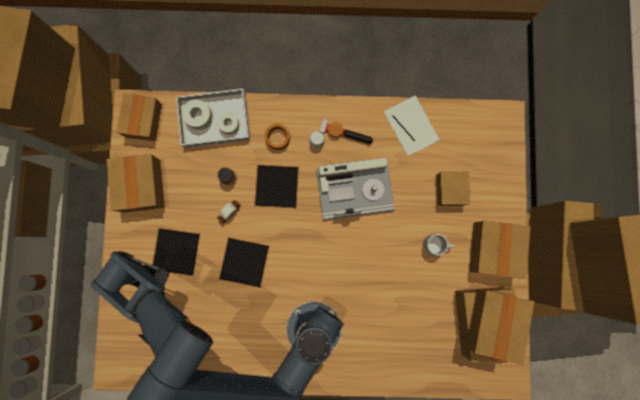

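Scene picture: the roll in the stand is at (409,263) and the three mats at (344,252), (433,230) and (495,285). Top picture: the mats are at (276,186), (244,262) and (176,251).

- **Roll look-alikes:** the roll in the stand at top (228,211) against the tray rolls at (195,117) and (229,122). I choose the one in the stand.
- **Mat look-alikes:** robot's right is picture right in the top view, so I choose (276,186).

Next is one close crop and finer measurement.

```bash
python3 - <<'E'
from h import *
np.set_printoptions(precision=3,suppress=True)
T=capture("top");S=capture("scene")
def crop(c,cx,cy,w,h,k): return cv2.resize(c["img"][cy-h:cy+h,cx-w:cx+w],None,fx=k,fy=k,interpolation=cv2.INTER_CUBIC)
a=np.hstack([crop(T,228,211,25,18,8),crop(S,409,263,25,18,8)]);b=np.hstack([crop(T,356,188,50,36,4),crop(S,288,192,50,36,4)])
cv2.imwrite("pics/crop1.png",np.vstack([a,b])[:,:,::-1])
for t,zs in (("label_roll",.042),("stand",0.03),("mat",.004),("dispenser",.02),("guard_handle",.116)):
  for n,c in(("top",T),("scene",S)):
    for r in trace(n,t)[:3]:
      m=r["pixels"].astype(np.uint8); 
      if m.sum()<10: continue
      ys,xs=np.nonzero(m); 
      w=np.array([atz(c,(y,x),zs)[:2] for y,x in zip(ys,xs)],np.float32)*1000
      rc=cv2.minAreaRect(w); print(t,n,round(r["p"],2),r["bbox"],m.sum(),"mean",w.mean(0),"rect",np.round(rc[0]),np.round(rc[1]),round(rc[2],1))
for t in("label_roll","spindle_seat","guard_handle"):
  print(t,tri(T,landmark_of("top",t)[0]["point"],S,landmark_of("scene",t)[0]["point"]))
E
```

```text
label_roll top 0.6 [261.8, 123.1, 26.2, 24.8] 293 mean [760.463 168.331] rect [758. 169.] [98. 96.] 1.6
label_roll top 0.45 [216.4, 205.9, 17.6, 14.1] 161 mean [451.651 353.035] rect [453. 352.] [42. 61.] 47.2
label_roll scene 0.87 [400.0, 249.9, 22.6, 21.3] 348 mean [448.482 349.151] rect [448. 348.] [76. 64.] 50.9
stand top 0.42 [217.4, 201.8, 21.1, 22.1] 62 mean [443.999 356.58 ] rect [450. 350.] [ 31. 100.] 47.2
stand scene 0.67 [393.6, 260.5, 33.6, 13.3] 256 mean [459.265 353.628] rect [452. 351.] [ 68. 111.] 48.2
mat top 0.85 [221.5, 236.3, 45.0, 52.1] 1853 mean [252.816 284.043] rect [254. 285.] [171. 174.] 80.3
mat top 0.85 [148.2, 225.1, 51.4, 50.9] 1826 mean [290.238 554.266] rect [288. 557.] [176. 173.] 84.0
mat top 0.79 [256.1, 164.4, 42.5, 42.8] 1679 mean [560.935 165.737] rect [561. 166.] [170. 167.] 89.1
mat scene 0.93 [401.3, 205.5, 65.7, 53.5] 1815 mean [254.013 285.088] rect [251. 283.] [172. 175.] 79.7
mat scene 0.74 [310.5, 227.2, 70.2, 53.2] 2075 mean [563.041 166.661] rect [559. 164.] [170. 173.] 88.5
mat scene 0.65 [455.7, 256.5, 77.1, 58.3] 2470 mean [285.914 558.235] rect [283. 556.] [172. 177.] 83.5
dispenser top 0.97 [317.0, 160.3, 75.9, 58.4] 3885 mean [ 557.484 -151.706] rect [ 559. -153.] [219. 293.] 8.9
dispenser scene 0.81 [241.3, 163.1, 93.2, 73.8] 4039 mean [ 547.628 -148.209] rect [ 514. -171.] [321. 342.] 8.0
guard_handle top 0.64 [334.3, 208.1, 28.6, 8.5] 105 mean [ 457.961 -120.665] rect [ 460. -118.] [ 19. 104.] 8.7
guard_handle scene 0.69 [301.1, 164.3, 20.9, 31.4] 443 mean [488.96  -86.703] rect [493. -80.] [160.  73.] 72.7
label_roll (array([0.452, 0.362, 0.065]), np.float64(0.012619662425279902))
spindle_seat (array([ 0.551, -0.229,  0.026]), np.float64(0.008053317367456188))
guard_handle (array([ 0.464, -0.122,  0.122]), np.float64(0.005679017844952478))
```

View pics/crop1.png

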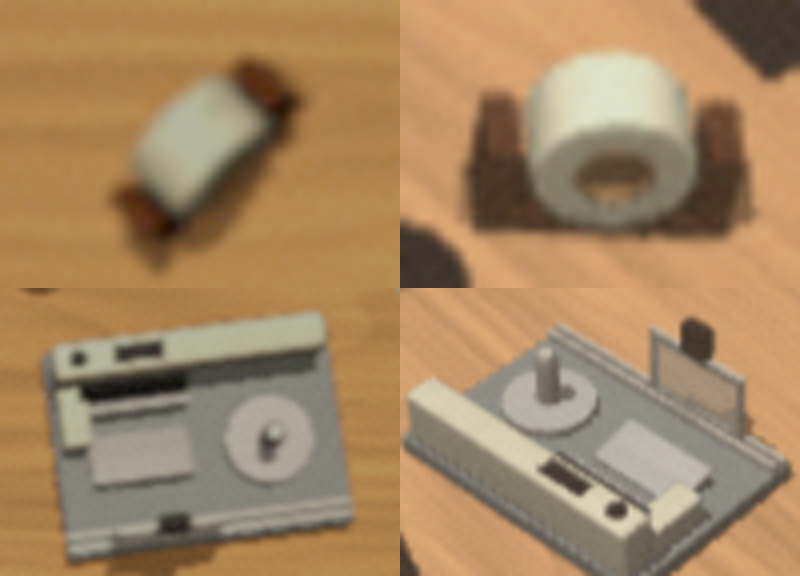

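The crop confirms the choice: roll in the dark stand, its axis about 47° in world. It also shows the spindle at top (374,188) and scene (274,172), and the guard's black handle open at the left. Next I fit the dispenser pose to the silhouettes and work out the first move.

```bash
cat >> h.py <<'E'
def box(x0,x1,y0,y1,z0,z1): return np.array([[x,y,z] for x in(x0,x1) for y in(y0,y1) for z in(z0,z1)])
def fitdisp(caps,masks,p0,g=.13):
    from scipy.optimize import minimize
    B=[box(-.094,.118,-.075,.215,0,.02),box(.079,.115,-.075,.215,0,.075),box(-.086,-.070,g-.015,g+.015,.1,.132),box(-.081,-.075,g-.055,g+.055,.02,.1)]
    def cost(p):
        x,y,a=p[0]/1e3,p[1]/1e3,np.radians(p[2]); R=np.array([[np.cos(a),-np.sin(a),0],[np.sin(a),np.cos(a),0],[0,0,1]]); t=0
        for c,m in zip(caps,masks):
            im=np.zeros((400*8,640*8),np.uint8)
            for b in B:
                q=np.array([proj(c,R@v+[x,y,0])[::-1] for v in b]); cv2.fillConvexPoly(im,cv2.convexHull(np.round((q+.5)*8).astype(np.int32)),255)
            im=cv2.resize(im,(640,400),interpolation=cv2.INTER_AREA)/255.
            t+=np.abs(im-m).sum()/m.sum()
        return t
    r=minimize(cost,p0,method="Nelder-Mead",options=dict(initial_simplex=np.array(p0)+np.array([[0,0,0],[12,0,0],[0,12,0],[0,0,4]]),xatol=.2,fatol=1e-4)); return r.x,r.fun
E
python3 - <<'E'
from h import *
np.set_printoptions(precision=3,suppress=True)
C=[capture("top"),capture("scene")];M=[trace(n,"dispenser")[0]["pixels"].astype(float) for n in("top","scene")]
print(fitdisp(C,M,[555,-228,8.5]),fitdisp(C[:1],M[:1],[555,-228,8.5]),fitdisp(C[1:],M[1:],[555,-228,8.5]))
E
```

```text
(array([ 554.675, -224.26 ,    9.29 ]), np.float64(0.14136634333647144)) (array([ 554.892, -221.428,    8.864]), np.float64(0.03995008165654947)) (array([ 553.218, -229.523,    9.657]), np.float64(0.06961467173934249))
```

```bash
cat > go.py <<'E'
import sys; from h import *
x,y,z,a=map(float,sys.argv[1:]); s=read_state(); R=np.array(s["tcp_rot"]); p=np.array(s["position"])
cur=np.degrees(np.arctan2(R[1,1],R[0,1])); d=(a-cur+90)%180-90
ar=np.radians(cur+d); Y=np.array([np.cos(ar),np.sin(ar)]); X=np.array([-Y[1],Y[0]]); e=np.array([x,y,z])-p
print("roll %.3f rad THEN tx %.2f ty %.2f tz %.2f cm"%(-np.radians(d),100*X@e[:2],100*Y@e[:2],-100*e[2]),"pos",np.round(p,4),"yaw %.1f"%cur,"j6",s["joint_positions"][5],"t",s["time_s"],"op",s["opening"],"gf",s["grasp_force"],"F",np.round(s["force"],1))
E
python3 go.py .45 .35 .16 47.2
python3 -m jog '[{"roll":0.127,"jaw":1},{"roll":0.127},{"roll":0.126},{"tx":-4},{"tx":-4},{"tx":-4},{"tx":-4},{"tx":0}]'; python3 go.py .45 .35 .16 47.2
```

```text
roll 0.381 rad THEN tx -32.49 ty -1.75 tz 8.16 cm pos [0.2235 0.5836 0.2416] yaw 69.0 j6 -10.228062042400992 t 2.3 op 1.0044939847326604 gf 0.0 F [0.7 0.4 0.9]
roll 0.381 rad THEN tx -32.49 ty -1.75 tz 8.16 cm pos [0.2235 0.5836 0.2416] yaw 69.0 j6 -10.228062042400992 t 2.3 op 1.0044939847326604 gf 0.0 F [0.7 0.4 0.9]$[0]: bad value
```

```bash

python3 -m jog '[{"tx":0,"ty":0,"tz":0,"roll":0.127,"jaw":1},{"tx":0,"ty":0,"tz":0,"roll":0.127,"jaw":1},{"tx":0,"ty":0,"tz":0,"roll":0.127,"jaw":1},{"tx":-4,"ty":0,"tz":0,"roll":0,"jaw":1},{"tx":-4,"ty":0,"tz":0,"roll":0,"jaw":1},{"tx":-4,"ty":0,"tz":0,"roll":0,"jaw":1},{"tx":-4,"ty":0,"tz":0,"roll":0,"jaw":1},{"tx":0,"ty":0,"tz":0,"roll":0,"jaw":1}]'; python3 go.py .45 .35 .16 47.2
```

```text
time_s: 3.1
position: [0.3446, 0.4722, 0.2417]
tcp_rot: [[-0.73, 0.683, 0.002], [0.683, 0.73, -0.001], [-0.002, 0.0, -1.0]]
force: [-0.1, 0.9, 0.1]
opening: 0.997
grasp_force: 0.0
roll -0.005 rad THEN tx -16.04 ty -1.80 tz 8.17 cm pos [0.3446 0.4722 0.2417] yaw 46.9 j6 -3.87485881430307 t 3.1 op 0.9967970707466067 gf 0.0 F [-0.1  0.9  0.1]
```

```bash

python3 -m jog '[{"tx":-4,"ty":0,"tz":0,"roll":0,"jaw":1},{"tx":-4,"ty":0,"tz":0,"roll":0,"jaw":1},{"tx":-4,"ty":-0.9,"tz":0,"roll":0,"jaw":1},{"tx":-4,"ty":-0.9,"tz":0,"roll":0,"jaw":1},{"tx":0,"ty":0,"tz":3,"roll":0,"jaw":1},{"tx":0,"ty":0,"tz":3,"roll":0,"jaw":1},{"tx":0,"ty":0,"tz":0,"roll":0,"jaw":1},{"tx":0,"ty":0,"tz":0,"roll":0,"jaw":1}]'; python3 go.py .45 .35 .062 47.2
python3 - <<'E'
from h import *
np.set_printoptions(precision=1,suppress=True)
C={n:capture(n) for n in("top","scene")}; s=read_state()
for n,c in C.items():
  for t in("label_roll","stand"):
    for r in trace(n,t)[:2]: print(n,t,round(r["p"],2),r["bbox"])
a=C["scene"]["img"][190:310,330:490]
cv2.imwrite("pics/c2.png",cv2.resize(a,None,fx=4,fy=4,interpolation=cv2.INTER_CUBIC)[:,:,::-1])
print(proj(C["scene"],s["position"]))
E
```

```text
time_s: 3.9
position: [0.4457, 0.3536, 0.1816]
tcp_rot: [[-0.734, 0.679, -0.001], [0.679, 0.734, -0.0], [0.001, -0.001, -1.0]]
force: [-0.2, 0.5, 0.4]
opening: 1.0
grasp_force: 0.0
roll 0.001 rad THEN tx -0.56 ty 0.03 tz 11.96 cm pos [0.4457 0.3536 0.1816] yaw 47.2 j6 -20.089506261795616 t 3.9 op 1.0000721213174417 gf 0.0 F [-0.2  0.5  0.4]
top label_roll 0.38 [224.0, 204.9, 9.9, 6.9]
scene label_roll 0.94 [400.6, 250.7, 21.9, 19.6]
scene stand 0.68 [392.9, 255.7, 31.9, 19.0]
[231.5 418.9]
```

View pics/c2.png

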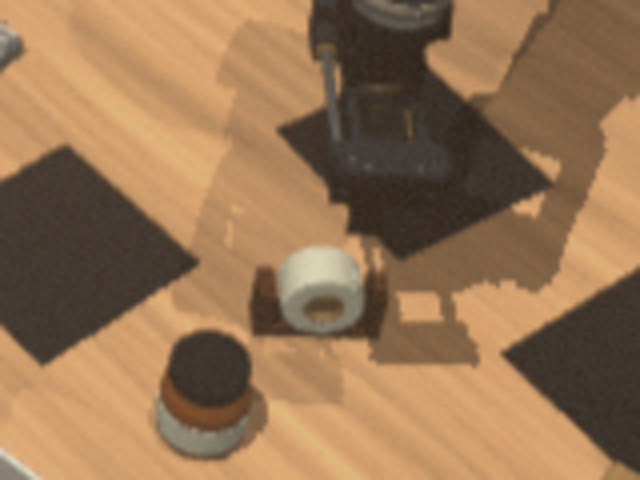

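The picture shows the open fingers at scene (420,230) behind and above the roll at (410,262), in line with it. I go down and grip.

```bash

python3 -m jog '[{"tx":-0.4,"ty":0,"tz":3,"roll":0,"jaw":1},{"tx":0,"ty":0,"tz":3,"roll":0,"jaw":1},{"tx":0,"ty":0,"tz":3,"roll":0,"jaw":1},{"tx":0,"ty":0,"tz":2,"roll":0,"jaw":1},{"tx":0,"ty":0,"tz":0.9,"roll":0,"jaw":1},{"tx":0,"ty":0,"tz":0,"roll":0,"jaw":1},{"tx":0,"ty":0,"tz":0,"roll":0,"jaw":0.6},{"tx":0,"ty":0,"tz":0,"roll":0,"jaw":0}]'
python3 -m jog '[{"tx":0,"ty":0,"tz":0,"roll":0,"jaw":0},{"tx":0,"ty":0,"tz":0,"roll":0,"jaw":0},{"tx":0,"ty":0,"tz":0,"roll":0,"jaw":0},{"tx":0,"ty":0,"tz":0,"roll":0,"jaw":0},{"tx":0,"ty":0,"tz":0,"roll":0,"jaw":0},{"tx":0,"ty":0,"tz":0,"roll":0,"jaw":0}]'
```

```text
time_s: 5.0
position: [0.45, 0.3509, 0.0639]
tcp_rot: [[-0.734, 0.679, 0.002], [0.679, 0.734, 0.001], [-0.001, 0.003, -1.0]]
force: [0.5, -0.3, -0.4]
opening: 0.893
grasp_force: 0.0
time_s: 5.6
position: [0.4495, 0.3506, 0.0627]
tcp_rot: [[-0.734, 0.679, 0.001], [0.679, 0.734, 0.0], [-0.0, 0.001, -1.0]]
force: [0.5, -0.1, 0.6]
opening: 0.415
grasp_force: 29.5
```

```bash

python3 -m jog '[{"tx":0,"ty":0,"tz":-2,"roll":0,"jaw":0},{"tx":0,"ty":0,"tz":-3,"roll":0,"jaw":0},{"tx":0,"ty":0,"tz":-3,"roll":0,"jaw":0},{"tx":-3,"ty":-0.5,"tz":0,"roll":0,"jaw":0},{"tx":-3.5,"ty":-0.6,"tz":0,"roll":0,"jaw":0},{"tx":-3.5,"ty":-0.6,"tz":0,"roll":0,"jaw":0},{"tx":-3.5,"ty":-0.6,"tz":0,"roll":0,"jaw":0},{"tx":-3.5,"ty":-0.6,"tz":0,"roll":0,"jaw":0}]'
python3 -m jog '[{"tx":-3,"ty":-0.5,"tz":0,"roll":0,"jaw":0},{"tx":0,"ty":0,"tz":0,"roll":0,"jaw":0},{"tx":0,"ty":0,"tz":0,"roll":0,"jaw":0},{"tx":0,"ty":0,"tz":0,"roll":0,"jaw":0}]'
python3 go.py .579 .184 .058 47.2
```

```text
time_s: 6.4
position: [0.5541, 0.2123, 0.142]
tcp_rot: [[-0.734, 0.679, -0.002], [0.679, 0.734, -0.0], [0.001, -0.001, -1.0]]
force: [1.0, 0.5, -1.5]
opening: 0.418
grasp_force: 29.5
time_s: 6.8
position: [0.5713, 0.1901, 0.142]
tcp_rot: [[-0.734, 0.679, -0.002], [0.679, 0.734, 0.0], [0.002, -0.002, -1.0]]
force: [-0.5, 0.5, -2.7]
opening: 0.412
grasp_force: 29.5
roll 0.001 rad THEN tx -0.98 ty 0.08 tz 8.40 cm pos [0.5713 0.1901 0.142 ] yaw 47.2 j6 -39.48711668178237 t 6.8 op 0.41194402116663664 gf 29.47314359487749 F [-0.5  0.5 -2.7]
```

```bash

python3 -m jog '[{"tx":-0.9,"ty":0,"tz":2,"roll":0,"jaw":0},{"tx":0,"ty":0,"tz":2,"roll":0,"jaw":0},{"tx":0,"ty":0,"tz":2,"roll":0,"jaw":0},{"tx":0,"ty":0,"tz":1.5,"roll":0,"jaw":0},{"tx":0,"ty":0,"tz":0.5,"roll":0,"jaw":0},{"tx":0,"ty":0,"tz":0.2,"roll":0,"jaw":0},{"tx":0,"ty":0,"tz":0,"roll":0,"jaw":0},{"tx":0,"ty":0,"tz":0,"roll":0,"jaw":0}]'
python3 -m jog '[{"tx":0,"ty":0,"tz":0.1,"roll":0,"jaw":0},{"tx":0,"ty":0,"tz":0.1,"roll":0,"jaw":0},{"tx":0,"ty":0,"tz":0,"roll":0,"jaw":0}]'
python3 go.py .579 .184 .058 47.2
```

```text
time_s: 7.6
position: [0.58, 0.1836, 0.0614]
tcp_rot: [[-0.734, 0.679, 0.002], [0.679, 0.734, 0.0], [-0.001, 0.001, -1.0]]
force: [0.2, -0.2, -1.9]
opening: 0.414
grasp_force: 29.5
time_s: 7.9
position: [0.5794, 0.1833, 0.0587]
tcp_rot: [[-0.734, 0.679, 0.0], [0.679, 0.734, 0.0], [-0.0, 0.0, -1.0]]
force: [-0.3, -0.4, -1.8]
opening: 0.414
grasp_force: 29.5
roll 0.000 rad THEN tx 0.08 ty 0.02 tz 0.07 cm pos [0.5794 0.1833 0.0587] yaw 47.2 j6 -40.167562651822614 t 7.9 op 0.4137971084029175 gf 29.47290695576104 F [-0.3 -0.4 -1.8]
```

```bash

python3 -m jog '[{"tx":0,"ty":0,"tz":0.1,"roll":0,"jaw":0},{"tx":0,"ty":0,"tz":0,"roll":0,"jaw":0},{"tx":0,"ty":0,"tz":0,"roll":0,"jaw":0}]'
python3 -m jog '[{"tx":0,"ty":0,"tz":0.1,"roll":0,"jaw":0},{"tx":0,"ty":0,"tz":0,"roll":0,"jaw":0},{"tx":0,"ty":0,"tz":0,"roll":0,"jaw":0}]'
```

```text
time_s: 8.2
position: [0.5793, 0.1834, 0.0575]
tcp_rot: [[-0.734, 0.679, -0.0], [0.679, 0.734, -0.0], [0.0, -0.0, -1.0]]
force: [-0.2, 0.2, -2.1]
opening: 0.41
grasp_force: 29.5
time_s: 8.5
position: [0.5795, 0.1835, 0.0569]
tcp_rot: [[-0.734, 0.679, 0.0], [0.679, 0.734, 0.0], [-0.0, 0.0, -1.0]]
force: [-0.3, -0.6, 2.0]
opening: 0.409
grasp_force: 29.4
```

```bash

python3 -m jog '[{"tx":0,"ty":0,"tz":0,"roll":0,"jaw":1},{"tx":0,"ty":0,"tz":0,"roll":0,"jaw":1},{"tx":0,"ty":0,"tz":0,"roll":0,"jaw":1},{"tx":0,"ty":0,"tz":0,"roll":0,"jaw":1},{"tx":0,"ty":0,"tz":-1.2,"roll":0,"jaw":1},{"tx":0,"ty":0,"tz":0,"roll":0,"jaw":1}]'
python3 - <<'E'
from h import *
C={n:capture(n) for n in("top","scene")}
for n,c in C.items():
    for r in trace(n,"label_roll")[:2]: print(n,round(r["p"],2),r["bbox"],atz(c,(r["bbox"][1]+r["bbox"][3]/2,r["bbox"][0]+r["bbox"][2]/2),.036))
a=C["scene"]["img"][190:310,270:430]
cv2.imwrite("pics/c3.png",cv2.resize(a,None,fx=4,fy=4,interpolation=cv2.INTER_CUBIC)[:,:,::-1])
E
```

```text
time_s: 9.1
position: [0.5805, 0.1836, 0.0702]
tcp_rot: [[-0.734, 0.679, 0.003], [0.679, 0.734, 0.0], [-0.002, 0.002, -1.0]]
force: [0.6, 0.3, -0.1]
opening: 0.872
grasp_force: 0.0
```

View pics/c3.png

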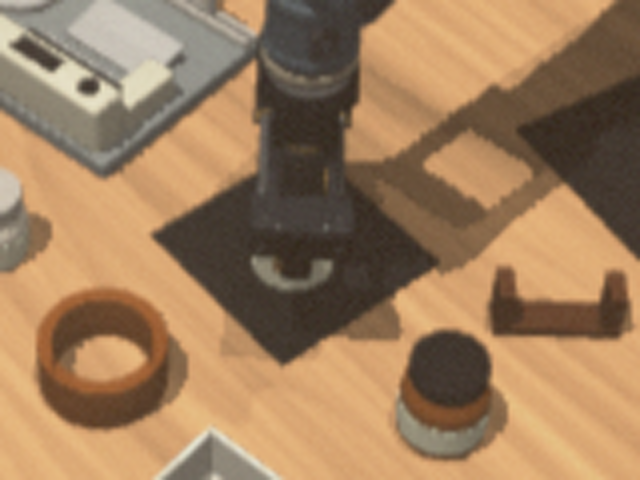

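The roll stands on the mat at scene (343,257), between the open fingers. I push it over towards -y.

```bash

python3 -m jog '[{"tx":0,"ty":-1.2,"tz":0,"roll":0,"jaw":1},{"tx":0,"ty":-0.8,"tz":0,"roll":0,"jaw":1},{"tx":0,"ty":-0.6,"tz":0,"roll":0,"jaw":1},{"tx":0,"ty":-0.6,"tz":0,"roll":0,"jaw":1},{"tx":0,"ty":-0.6,"tz":0,"roll":0,"jaw":1},{"tx":0,"ty":-0.6,"tz":0,"roll":0,"jaw":1},{"tx":0,"ty":-0.6,"tz":0,"roll":0,"jaw":1},{"tx":0,"ty":-0.6,"tz":0,"roll":0,"jaw":1}]'
python3 -m jog '[{"tx":0,"ty":-0.6,"tz":0,"roll":0,"jaw":1},{"tx":0,"ty":-0.6,"tz":0,"roll":0,"jaw":1},{"tx":0,"ty":-0.4,"tz":0,"roll":0,"jaw":1},{"tx":0,"ty":0,"tz":0,"roll":0,"jaw":1},{"tx":0,"ty":0,"tz":-3,"roll":0,"jaw":1},{"tx":0,"ty":0,"tz":-4,"roll":0,"jaw":1},{"tx":4,"ty":0,"tz":0,"roll":0,"jaw":1},{"tx":4,"ty":0,"tz":0,"roll":0,"jaw":1}]'
python3 -m jog '[{"tx":4,"ty":0,"tz":0,"roll":0,"jaw":1},{"tx":0,"ty":0,"tz":0,"roll":0,"jaw":1},{"tx":0,"ty":0,"tz":0,"roll":0,"jaw":1}]'
python3 - <<'E'
from h import *
C={n:capture(n) for n in("top","scene")}
for n,c in C.items():
    for r in trace(n,"label_roll")[:3]: print(n,round(r["p"],2),r["bbox"],atz(c,(r["bbox"][1]+r["bbox"][3]/2,r["bbox"][0]+r["bbox"][2]/2),.022))
    for l in landmark_of(n,"label_roll")[:3]: print(n,round(l["p"],2),atz(c,l["point"],.022))
a=C["scene"]["img"][190:310,270:430]
cv2.imwrite("pics/c4.png",cv2.resize(a,None,fx=4,fy=4,interpolation=cv2.INTER_CUBIC)[:,:,::-1])
E
```

```text
time_s: 10.1
position: [0.5407, 0.1419, 0.0685]
tcp_rot: [[-0.734, 0.679, -0.001], [0.679, 0.734, -0.0], [0.0, -0.0, -1.0]]
force: [-0.3, -0.1, 0.5]
opening: 1.005
grasp_force: 0.0
time_s: 10.9
position: [0.4733, 0.1853, 0.1401]
tcp_rot: [[-0.732, 0.681, 0.005], [0.681, 0.732, 0.001], [-0.003, 0.004, -1.0]]
force: [-1.1, 0.6, 0.0]
opening: 1.002
grasp_force: 0.0
time_s: 11.2
position: [0.4422, 0.2128, 0.1388]
tcp_rot: [[-0.735, 0.678, 0.001], [0.678, 0.735, 0.0], [-0.001, 0.001, -1.0]]
force: [0.4, -1.0, 0.1]
opening: 1.001
grasp_force: 0.0
top 0.71 [317.0, 159.3, 76.7, 60.2] [ 0.55355296 -0.15471541  0.022     ]
top 0.5 [271.0, 179.6, 17.9, 18.0] [0.54861613 0.14736602 0.022     ]
top 0.72 [0.54763096 0.15393747 0.022     ]
scene 0.79 [332.3, 229.7, 22.2, 23.6] [0.54227467 0.14364421 0.022     ]
scene 0.63 [0.53314941 0.12949187 0.022     ]
```

View pics/c4.png

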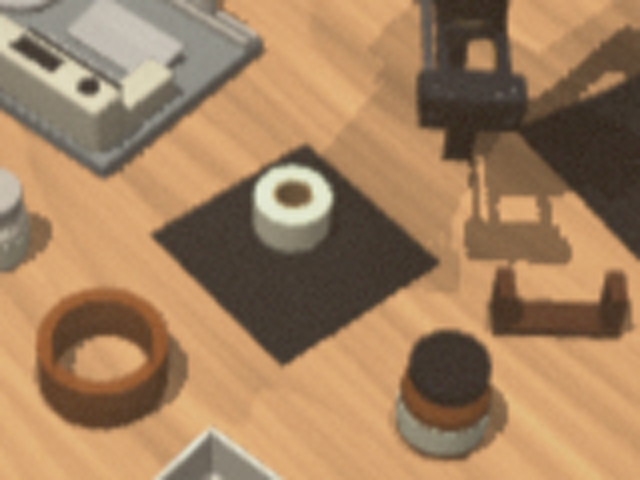

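The roll lies flat on the mat at scene (343,242), with the bore up. I fit its position.

```bash
cat >> h.py <<'E'
def fitroll(c,m,p0,zc):
    from scipy.optimize import minimize
    th=np.linspace(0,2*np.pi,40)
    def cost(p):
        q=np.array([proj(c,[p[0]/1e3+.032*np.cos(t),p[1]/1e3+.032*np.sin(t),zc+s])[::-1] for t in th for s in(-.018,.018)])
        im=np.zeros((3200,5120),np.uint8); cv2.fillConvexPoly(im,cv2.convexHull(np.round((q+.5)*8).astype(np.int32)),255)
        return np.abs(cv2.resize(im,(640,400),interpolation=cv2.INTER_AREA)/255.-m).sum()/m.sum()
    p0=np.array(p0); r=minimize(cost,p0,method="Nelder-Mead",options=dict(initial_simplex=p0+np.array([[0,0],[8,0],[0,8]]),xatol=.2,fatol=1e-3)); return r.x,r.fun
E
python3 - <<'E'
from h import *
for n in("top","scene"):
  c=capture(n)
  for r in trace(n,"label_roll")[:3]:
    b=r["bbox"]
    if b[2]<30: 
      m=r["pixels"].astype(float); m[:,360:]=0; print(n,fitroll(c,m,[545,146],.022),fitroll(c,m,[550,140],.022))
E
python3 go.py .545 .146 .10 99.1
```

```text
top (array([548.62106323, 144.12908936]), np.float64(0.12058823529411763)) (array([548.39196587, 144.13057613]), np.float64(0.1210609243697479))
scene (array([543.48220062, 139.91447449]), np.float64(0.0837706511175899)) (array([542.70449829, 139.1194458 ]), np.float64(0.08437660778597153))
roll -0.906 rad THEN tx -9.06 ty -8.11 tz 3.85 cm pos [0.4427 0.2117 0.1385] yaw 47.2 j6 -34.67722911952383 t 11.7 op 1.0016844149761888 gf 0.0 F [-0.  -0.4  0.7]
```

```bash

python3 -m jog '[{"tx":0,"ty":0,"tz":0,"roll":-0.13,"jaw":1},{"tx":0,"ty":0,"tz":0,"roll":-0.13,"jaw":1},{"tx":0,"ty":0,"tz":0,"roll":-0.13,"jaw":1},{"tx":0,"ty":0,"tz":0,"roll":-0.13,"jaw":1},{"tx":0,"ty":0,"tz":0,"roll":-0.13,"jaw":1},{"tx":0,"ty":0,"tz":0,"roll":-0.13,"jaw":1},{"tx":0,"ty":0,"tz":0,"roll":-0.126,"jaw":1},{"tx":-2,"ty":-2,"tz":0,"roll":0,"jaw":1}]'
python3 -m jog '[{"tx":-2.4,"ty":-2.2,"tz":0,"roll":0,"jaw":1},{"tx":-2.4,"ty":-2.2,"tz":0,"roll":0,"jaw":1},{"tx":-2.2,"ty":-2,"tz":0,"roll":0,"jaw":1},{"tx":0,"ty":0,"tz":2,"roll":0,"jaw":1},{"tx":0,"ty":0,"tz":0,"roll":0,"jaw":1},{"tx":0,"ty":0,"tz":0,"roll":0,"jaw":1}]'
python3 go.py .546 .142 .033 99.1
```

```text
time_s: 12.5
position: [0.462, 0.1963, 0.1382]
tcp_rot: [[-0.987, -0.163, -0.005], [-0.163, 0.987, -0.0], [0.005, 0.001, -1.0]]
force: [0.7, 0.3, 0.5]
opening: 1.007
grasp_force: 0.0
time_s: 13.1
position: [0.5434, 0.1434, 0.1181]
tcp_rot: [[-0.987, -0.158, -0.003], [-0.158, 0.987, -0.0], [0.003, 0.0, -1.0]]
force: [0.4, -0.3, 0.4]
opening: 1.002
grasp_force: 0.0
roll 0.000 rad THEN tx -0.23 ty -0.18 tz 8.51 cm pos [0.5434 0.1434 0.1181] yaw 99.1 j6 -95.73271467977885 t 13.1 op 1.0020540395855824 gf 0.0 F [ 0.4 -0.3  0.4]
```

```bash

python3 -m jog '[{"tx":-0.2,"ty":-0.2,"tz":2,"roll":0,"jaw":1},{"tx":0,"ty":0,"tz":2,"roll":0,"jaw":1},{"tx":0,"ty":0,"tz":2,"roll":0,"jaw":1},{"tx":0,"ty":0,"tz":1.5,"roll":0,"jaw":1},{"tx":0,"ty":0,"tz":0.8,"roll":0,"jaw":1},{"tx":0,"ty":0,"tz":0,"roll":0,"jaw":1},{"tx":0,"ty":0,"tz":0,"roll":0,"jaw":0.8},{"tx":0,"ty":0,"tz":0,"roll":0,"jaw":0}]'
python3 -m jog '[{"tx":0,"ty":0,"tz":0,"roll":0,"jaw":0},{"tx":0,"ty":0,"tz":0,"roll":0,"jaw":0},{"tx":0,"ty":0,"tz":0,"roll":0,"jaw":0},{"tx":0,"ty":0,"tz":0,"roll":0,"jaw":0}]'
python3 - <<'E'
from h import *
for n in("top","scene"):
  c=capture(n)
  for r in trace(n,"label_roll")[:3]:
    b=r["bbox"]; print(n,b,r["p"])
E
```

```text
time_s: 13.9
position: [0.5475, 0.142, 0.0366]
tcp_rot: [[-0.987, -0.159, 0.002], [-0.159, 0.987, 0.0], [-0.002, -0.0, -1.0]]
force: [0.1, 0.2, 0.8]
opening: 0.896
grasp_force: 0.0
time_s: 14.3
position: [0.5472, 0.142, 0.0363]
tcp_rot: [[-0.987, -0.158, 0.001], [-0.158, 0.987, 0.0], [-0.001, 0.0, -1.0]]
force: [-0.9, 1.9, 5.7]
opening: 0.733
grasp_force: 30.0
scene [333.6, 231.9, 17.3, 21.0] 0.69
```

```bash

python3 -m jog '[{"tx":0,"ty":0,"tz":-1,"roll":0,"jaw":0},{"tx":0,"ty":0,"tz":-3,"roll":0,"jaw":0},{"tx":0,"ty":0,"tz":-3,"roll":0,"jaw":0},{"tx":0,"ty":0,"tz":-4,"roll":0,"jaw":0},{"tx":0,"ty":0,"tz":-4,"roll":0,"jaw":0},{"tx":0,"ty":0,"tz":0,"roll":0,"jaw":0},{"tx":0,"ty":0,"tz":0,"roll":0,"jaw":0},{"tx":0,"ty":0,"tz":0,"roll":0,"jaw":0}]'
python3 - <<'E'
from h import *
T=capture("top");S=capture("scene");p=np.array(read_state()["position"]);print(p)
for n,c in(("top",T),("scene",S)):
  for r in trace(n,"label_roll")[:2]:
    b=r["bbox"]
    if r["pixels"].sum()<900: print(n,r["p"],b,r["pixels"].sum(),fitroll(c,r["pixels"].astype(float),p[:2]*1e3,p[2]-.0143))
for n,c in(("top",T),("scene",S)):
  for l in landmark_of(n,"spindle_seat")[:1]: print(n,l,atz(c,l["point"],.03))
print("tip",atz(T,(187.6,374.1),.085),atz(S,(171.6,273.9),.085)); print("disc",atz(T,(188.9,373.1),.03),atz(S,(183.6,274.9),.03))
# disc by ellipse: bright reddish-grey seat
a=np.hstack([cv2.resize(c["img"][y-20:y+20,x-20:x+20],None,fx=10,fy=10,interpolation=cv2.INTER_CUBIC) for c,x,y in((T,374,188),(S,274,180))])
cv2.imwrite("pics/c5.png",a[:,:,::-1])
E
python3 go.py .554 -.226 .186 99.1
```

```text
time_s: 15.3
position: [0.5454, 0.1415, 0.1843]
tcp_rot: [[-0.987, -0.159, -0.003], [-0.159, 0.987, -0.0], [0.003, 0.0, -1.0]]
force: [1.0, -0.3, -1.6]
opening: 0.741
grasp_force: 30.0
[0.54544847 0.14159492 0.1837446 ]
scene 0.69 [336.0, 196.0, 18.9, 24.6] 321 (array([545.78171907, 136.1569352 ]), np.float64(0.296866410115448))
top {'point': [189.3, 372.1], 'p': 0.88} [ 0.55473284 -0.22096386  0.03      ]
scene {'point': [184.2, 270.8], 'p': 0.56} [ 0.56789359 -0.229971    0.03      ]
tip [ 0.55443599 -0.22211055  0.085     ] [ 0.55271495 -0.22652564  0.085     ]
disc [ 0.55645119 -0.22493893  0.03      ] [ 0.55417442 -0.22319036  0.03      ]
roll 0.000 rad THEN tx 5.06 ty -36.42 tz -0.15 cm pos [0.5464 0.1417 0.1845] yaw 99.1 j6 -95.92007849893416 t 15.6 op 0.7326828584725806 gf 29.99973307894834 F [ 0.7 -0.3 -1.6]
```

View pics/c5.png

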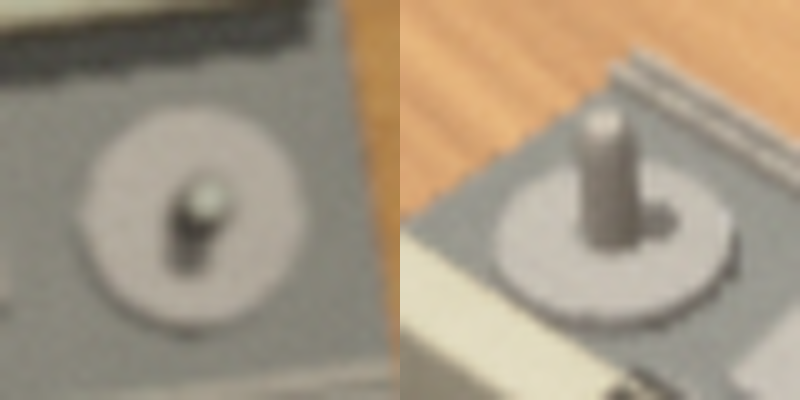

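Top crop: spindle tip at (374.0,187.6), seat at (372.8,188.8). Scene crop: tip at (273.9,171.6). Together they put the spindle axis near (0.5545,-0.2245). I move above it.

```bash

python3 -m jog '[{"tx":0.5,"ty":-3,"tz":0,"roll":0,"jaw":0},{"tx":0.5,"ty":-4,"tz":0,"roll":0,"jaw":0},{"tx":0.5,"ty":-4,"tz":0,"roll":0,"jaw":0},{"tx":0.5,"ty":-4,"tz":0,"roll":0,"jaw":0},{"tx":0.5,"ty":-4,"tz":0,"roll":0,"jaw":0},{"tx":0.5,"ty":-4,"tz":0,"roll":0,"jaw":0},{"tx":0.5,"ty":-4,"tz":0,"roll":0,"jaw":0},{"tx":0.5,"ty":-4,"tz":0,"roll":0,"jaw":0}]'
python3 -m jog '[{"tx":0.5,"ty":-3,"tz":0,"roll":0,"jaw":0},{"tx":0.5,"ty":-2.3,"tz":0,"roll":0,"jaw":0},{"tx":0,"ty":0,"tz":2,"roll":0,"jaw":0},{"tx":0,"ty":0,"tz":2,"roll":0,"jaw":0},{"tx":0,"ty":0,"tz":0,"roll":0,"jaw":0},{"tx":0,"ty":0,"tz":0,"roll":0,"jaw":0},{"tx":0,"ty":0,"tz":0,"roll":0,"jaw":0}]'
python3 go.py .5545 -.2245 .128 99.1
python3 - <<'E'
from h import *
T=capture("top");S=capture("scene")
a=np.hstack([cv2.resize(c["img"][y-25:y+25,x-20:x+20],None,fx=10,fy=10,interpolation=cv2.INTER_CUBIC) for c,x,y in((T,374,188),(S,274,170))])
cv2.imwrite("pics/c6.png",a[:,:,::-1])
E
```

```text
time_s: 16.4
position: [0.5563, -0.1723, 0.1851]
tcp_rot: [[-0.987, -0.158, -0.001], [-0.158, 0.987, 0.0], [0.0, 0.0, -1.0]]
force: [0.6, 0.2, -1.2]
opening: 0.733
grasp_force: 30.0
time_s: 17.1
position: [0.5557, -0.2247, 0.1464]
tcp_rot: [[-0.987, -0.159, 0.001], [-0.159, 0.987, -0.001], [-0.001, -0.001, -1.0]]
force: [-0.0, -0.9, -1.4]
opening: 0.733
grasp_force: 30.0
roll 0.001 rad THEN tx 0.12 ty 0.04 tz 1.84 cm pos [ 0.5557 -0.2247  0.1464] yaw 99.1 j6 -131.83531656226302 t 17.1 op 0.7327460537458079 gf 29.99985146732797 F [-0.  -0.9 -1.4]
```

View pics/c6.png

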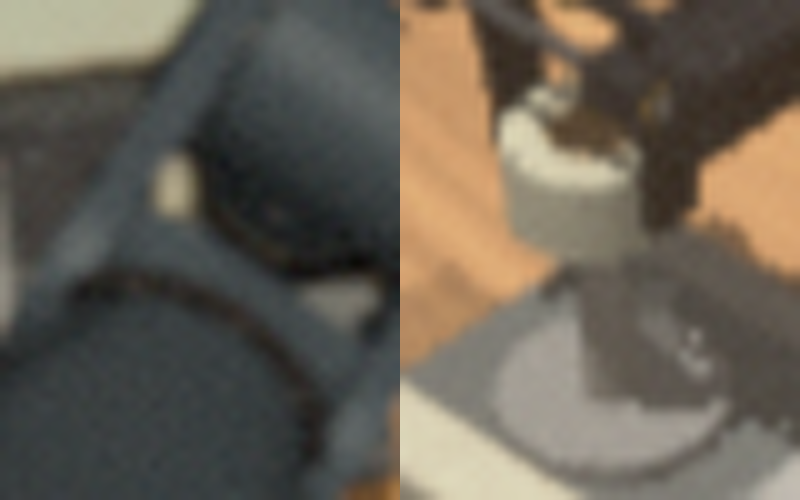

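Scene crop: the roll hangs above the spindle with its left edge at column about 264 and its right side hidden by a finger. I check that left edge against the projection.

```bash
python3 - <<'E'
from h import *
S=capture("scene");p=np.array(read_state()["position"])
th=np.linspace(0,2*np.pi,60)
for z in(-.018,.018):
  q=np.array([proj(S,p+[.032*np.cos(t),.032*np.sin(t),-.0143+z]) for t in th]); print(z,"cols",q[:,1].min(),q[:,1].max(),"rows",q[:,0].min(),q[:,0].max())
print(proj(S,[.5545,-.2245,.085]),proj(S,[.5545,-.2245,.03]))
r=trace("scene","label_roll")[0]; print(r["bbox"],r["p"])
E
```

```text
-0.018 cols 264.11252923113153 282.0619053729685 rows 160.3001623201654 171.69995813214265
0.018 cols 263.42032987122593 281.6402457825973 rows 152.41509730355028 163.7642219593046
[172.08125454 273.82653484] [183.45368933 274.62049532]
[264.5, 153.4, 16.6, 16.0] 0.54
```

The left edge matches to about 0.3 px and the spindle tip to 0.5 px. I go down with force checks.

```bash

python3 -m jog '[{"tx":0.1,"ty":0,"tz":1.5,"roll":0,"jaw":0},{"tx":0,"ty":0,"tz":1,"roll":0,"jaw":0},{"tx":0,"ty":0,"tz":0.5,"roll":0,"jaw":0},{"tx":0,"ty":0,"tz":0.5,"roll":0,"jaw":0},{"tx":0,"ty":0,"tz":0,"roll":0,"jaw":0},{"tx":0,"ty":0,"tz":0,"roll":0,"jaw":0}]'
python3 -m jog '[{"tx":0,"ty":0,"tz":0.5,"roll":0,"jaw":0},{"tx":0,"ty":0,"tz":0.5,"roll":0,"jaw":0},{"tx":0,"ty":0,"tz":0.5,"roll":0,"jaw":0},{"tx":0,"ty":0,"tz":0,"roll":0,"jaw":0},{"tx":0,"ty":0,"tz":0,"roll":0,"jaw":0}]'
```

```text
time_s: 17.9
position: [0.5542, -0.2248, 0.1106]
tcp_rot: [[-0.987, -0.159, 0.0], [-0.159, 0.987, -0.0], [-0.0, -0.0, -1.0]]
force: [-0.3, -0.7, -1.5]
opening: 0.733
grasp_force: 30.0
time_s: 18.4
position: [0.5539, -0.2246, 0.0952]
tcp_rot: [[-0.987, -0.159, -0.001], [-0.159, 0.987, 0.0], [0.0, 0.0, -1.0]]
force: [0.7, -0.0, -0.3]
opening: 0.737
grasp_force: 30.0
```

```bash

python3 -m jog '[{"tx":0,"ty":0,"tz":0.7,"roll":0,"jaw":0},{"tx":0,"ty":0,"tz":0.7,"roll":0,"jaw":0},{"tx":0,"ty":0,"tz":0.7,"roll":0,"jaw":0},{"tx":0,"ty":0,"tz":0.7,"roll":0,"jaw":0},{"tx":0,"ty":0,"tz":0.2,"roll":0,"jaw":0},{"tx":0,"ty":0,"tz":0,"roll":0,"jaw":0},{"tx":0,"ty":0,"tz":0,"roll":0,"jaw":0}]'
python3 -m jog '[{"tx":0,"ty":0,"tz":0.1,"roll":0,"jaw":0},{"tx":0,"ty":0,"tz":0.1,"roll":0,"jaw":0},{"tx":0,"ty":0,"tz":0,"roll":0,"jaw":0}]'
```

```text
time_s: 19.1
position: [0.5542, -0.2248, 0.0656]
tcp_rot: [[-0.987, -0.159, 0.0], [-0.159, 0.987, -0.0], [-0.0, -0.0, -1.0]]
force: [-0.6, -0.1, -1.5]
opening: 0.737
grasp_force: 30.0
time_s: 19.4
position: [0.5541, -0.2247, 0.0636]
tcp_rot: [[-0.987, -0.159, 0.0], [-0.159, 0.987, -0.0], [-0.0, -0.0, -1.0]]
force: [0.3, -0.2, -1.9]
opening: 0.739
grasp_force: 30.0
```

```bash

python3 -m jog '[{"tx":0,"ty":0,"tz":0.1,"roll":0,"jaw":0},{"tx":0,"ty":0,"tz":0,"roll":0,"jaw":0},{"tx":0,"ty":0,"tz":0,"roll":0,"jaw":1},{"tx":0,"ty":0,"tz":0,"roll":0,"jaw":1},{"tx":0,"ty":0,"tz":0,"roll":0,"jaw":1},{"tx":0,"ty":0,"tz":0,"roll":0,"jaw":1},{"tx":0,"ty":0,"tz":0,"roll":0,"jaw":1},{"tx":0,"ty":0,"tz":-1,"roll":0,"jaw":1}]'
python3 -m jog '[{"tx":0,"ty":0,"tz":-2.5,"roll":0,"jaw":1},{"tx":0,"ty":0,"tz":-2.5,"roll":0,"jaw":1},{"tx":0,"ty":0,"tz":-3,"roll":0,"jaw":1},{"tx":0,"ty":0,"tz":-3,"roll":0,"jaw":1},{"tx":0,"ty":0,"tz":-2,"roll":0,"jaw":1},{"tx":0,"ty":0,"tz":0,"roll":0,"jaw":1},{"tx":0,"ty":0,"tz":0,"roll":0,"jaw":1}]'
python3 - <<'E'
from h import *
S=capture("scene");T=capture("top")
a=np.radians(9.1); R=np.array([[np.cos(a),-np.sin(a)],[np.sin(a),np.cos(a)]]); O=np.array([.5542,-.2245]); h=O+R@[-.078,.13]; print("handle pred",h, [round(float(v),1) for v in proj(S,[*h,.116])])
l1=landmark_of("top","guard_handle");l2=landmark_of("scene","guard_handle")
for c,l in((T,l1),(S,l2)): print([ (round(q["p"],2),np.round(q["point"],1),np.round(atz(c,q["point"],.116),4)) for q in l[:2]])
r=trace("scene","label_roll")[0];print(r["bbox"],r["p"])
th=np.linspace(0,2*np.pi,60); q=np.array([proj(S,[O[0]+.032*np.cos(t),O[1]+.032*np.sin(t),z]) for t in th for z in(.03,.066)]);print(q.min(0),q.max(0))
cv2.imwrite("pics/c7.png",cv2.resize(S["img"][130:230,230:350],None,fx=5,fy=5,interpolation=cv2.INTER_CUBIC)[:,:,::-1])
E
python3 go.py .457 -.109 .19 99.1
```

```text
time_s: 20.2
position: [0.5531, -0.2242, 0.0718]
tcp_rot: [[-0.987, -0.158, -0.003], [-0.158, 0.987, 0.002], [0.002, 0.002, -1.0]]
force: [-0.9, -0.1, -1.1]
opening: 0.992
grasp_force: 0.0
time_s: 20.9
position: [0.5539, -0.2246, 0.203]
tcp_rot: [[-0.987, -0.159, 0.001], [-0.159, 0.987, -0.0], [-0.001, -0.001, -1.0]]
force: [0.2, 0.5, -0.9]
opening: 1.0
grasp_force: 0.0
handle pred [ 0.45662117 -0.10847253] [170.7, 315.1]
[(0.48, array([210.8, 348.8]), array([ 0.4589, -0.1234,  0.116 ]))]
[(0.74, array([167. , 314.2]), array([ 0.4463, -0.1263,  0.116 ]))]
[266.2, 168.5, 19.6, 18.6] 0.65
[170.38453504 265.36147724] [189.23503404 283.34183432]
roll 0.000 rad THEN tx 7.69 ty 12.91 tz 1.12 cm pos [ 0.5534 -0.2243  0.2012] yaw 99.1 j6 -131.8998311851093 t 21.15 op 1.0007932698388413 gf 0.0 F [ 0.9 -0.2 -0.2]
```

View pics/c7.png

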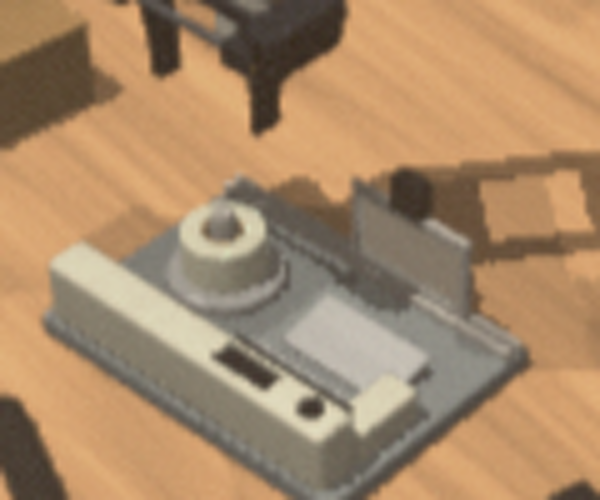

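The roll sits fully down on the seat with the tip showing through it at scene (274,172). The guard handle is at scene (312,169), so the guard stands at about 0.115. I straddle the handle.

```bash
python3 go.py .459 -.124 .127 99.1
python3 -m jog '[{"tx":2,"ty":3,"tz":0,"roll":0,"jaw":0.8},{"tx":2,"ty":3,"tz":0,"roll":0,"jaw":0.8},{"tx":2,"ty":3,"tz":0,"roll":0,"jaw":0.8},{"tx":1.7,"ty":2.4,"tz":0,"roll":0,"jaw":0.8},{"tx":0,"ty":0,"tz":0,"roll":0,"jaw":0.8},{"tx":0,"ty":0,"tz":0,"roll":0,"jaw":0.8}]'
python3 go.py .459 -.124 .127 99.1
python3 - <<'E'
from h import *
S=capture("scene"); p=np.array(read_state()["position"]); print(proj(S,p),proj(S,[p[0],p[1],.116]))
cv2.imwrite("pics/c8.png",cv2.resize(S["img"][130:220,260:360],None,fx=6,fy=6,interpolation=cv2.INTER_CUBIC)[:,:,::-1])
E
```

```text
roll 0.000 rad THEN tx 7.73 ty 11.40 tz 7.42 cm pos [ 0.5534 -0.2243  0.2012] yaw 99.1 j6 -131.8998311851093 t 21.15 op 1.0007932698388413 gf 0.0 F [ 0.9 -0.2 -0.2]
time_s: 21.75
position: [0.46, -0.1242, 0.2023]
tcp_rot: [[-0.987, -0.159, 0.0], [-0.159, 0.987, -0.0], [-0.0, -0.0, -1.0]]
force: [0.4, -0.5, 0.6]
opening: 0.801
grasp_force: 0.0
roll 0.001 rad THEN tx 0.09 ty 0.04 tz 7.53 cm pos [ 0.46   -0.1242  0.2023] yaw 99.2 j6 -127.73324133045779 t 21.75 op 0.8014754349743312 gf 0.0 F [ 0.4 -0.5  0.6]
[149.37658017 311.30545253] [168.82390337 311.26717871]
```

View pics/c8.png

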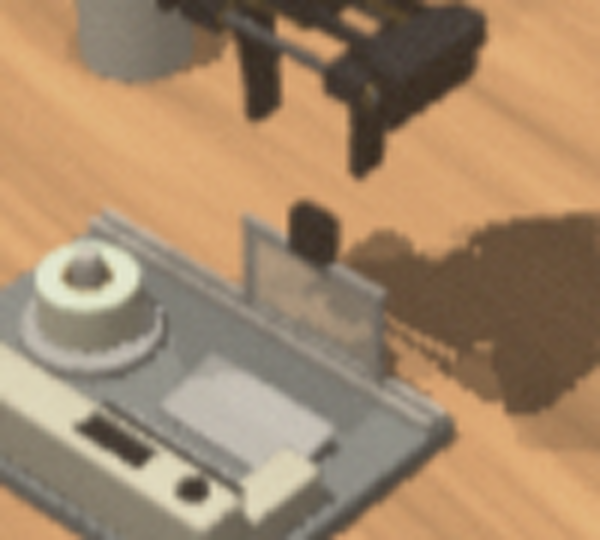

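The handle is at scene (312,169), right under the fingers' centre (311.3,168.8). I go down and push along -ty.

```bash

python3 -m jog '[{"tx":0,"ty":0,"tz":2.5,"roll":0,"jaw":0.8},{"tx":0,"ty":0,"tz":2.5,"roll":0,"jaw":0.8},{"tx":0,"ty":0,"tz":2,"roll":0,"jaw":0.8},{"tx":0,"ty":0,"tz":0.5,"roll":0,"jaw":0.8},{"tx":0,"ty":0,"tz":0,"roll":0,"jaw":0.8},{"tx":0,"ty":0,"tz":0,"roll":0,"jaw":0.8}]'
python3 -m jog '[{"tx":0,"ty":-1,"tz":0,"roll":0,"jaw":0.8},{"tx":0,"ty":-1,"tz":0,"roll":0,"jaw":0.8},{"tx":0,"ty":-1,"tz":0,"roll":0,"jaw":0.8},{"tx":0,"ty":-1,"tz":0,"roll":0,"jaw":0.8},{"tx":0,"ty":-1,"tz":0,"roll":0,"jaw":0.8},{"tx":0,"ty":-1,"tz":0,"roll":0,"jaw":0.8},{"tx":0,"ty":-1,"tz":0,"roll":0,"jaw":0.8},{"tx":0,"ty":-1,"tz":0,"roll":0,"jaw":0.8}]'
python3 -m jog '[{"tx":0,"ty":-1,"tz":0,"roll":0,"jaw":0.8},{"tx":0,"ty":-1,"tz":0,"roll":0,"jaw":0.8},{"tx":0,"ty":-1,"tz":0,"roll":0,"jaw":0.8},{"tx":0,"ty":-1,"tz":0,"roll":0,"jaw":0.8},{"tx":0,"ty":0,"tz":0,"roll":0,"jaw":0.8},{"tx":0,"ty":0,"tz":0,"roll":0,"jaw":0.8}]'
```

```text
time_s: 22.4
position: [0.4609, -0.1251, 0.128]
tcp_rot: [[-0.987, -0.158, 0.001], [-0.158, 0.987, -0.001], [-0.001, -0.001, -1.0]]
force: [0.3, -0.2, 0.7]
opening: 0.802
grasp_force: 0.0
time_s: 23.2
position: [0.4726, -0.2042, 0.1275]
tcp_rot: [[-0.987, -0.158, -0.0], [-0.158, 0.987, 0.0], [0.0, 0.0, -1.0]]
force: [1.0, 2.3, 1.4]
opening: 0.801
grasp_force: 1.0
time_s: 23.8
position: [0.4791, -0.2436, 0.1275]
tcp_rot: [[-0.987, -0.158, 0.0], [-0.158, 0.987, -0.001], [-0.0, -0.001, -1.0]]
force: [-0.3, 0.5, -0.3]
opening: 0.794
grasp_force: 0.0
```

```bash

python3 -m jog '[{"tx":0,"ty":-0.5,"tz":0,"roll":0,"jaw":0.8},{"tx":0,"ty":-0.5,"tz":0,"roll":0,"jaw":0.8}]'
python3 -m jog '[{"tx":0,"ty":-0.2,"tz":0,"roll":0,"jaw":0.8},{"tx":0,"ty":-0.2,"tz":0,"roll":0,"jaw":0.8}]'
python3 -m jog '[{"tx":0,"ty":-0.2,"tz":0,"roll":0,"jaw":0.8},{"tx":0,"ty":0,"tz":0,"roll":0,"jaw":0.8}]'
python3 -m jog '[{"tx":0,"ty":-0.2,"tz":0,"roll":0,"jaw":0.8},{"tx":0,"ty":0,"tz":0,"roll":0,"jaw":0.8}]'
```

```text
time_s: 24.0
position: [0.4801, -0.2521, 0.1274]
tcp_rot: [[-0.987, -0.159, -0.001], [-0.159, 0.987, 0.001], [0.001, 0.001, -1.0]]
force: [-0.3, 1.8, -0.4]
opening: 0.8
grasp_force: 0.9
time_s: 24.2
position: [0.4805, -0.2548, 0.1272]
tcp_rot: [[-0.988, -0.157, -0.002], [-0.157, 0.988, 0.005], [0.001, 0.005, -1.0]]
force: [0.3, 8.3, 2.3]
opening: 0.799
grasp_force: 4.2
time_s: 24.4
position: [0.4804, -0.2549, 0.1271]
tcp_rot: [[-0.988, -0.156, -0.003], [-0.156, 0.988, 0.008], [0.001, 0.008, -1.0]]
force: [0.5, 9.5, 2.4]
opening: 0.803
grasp_force: 4.7
time_s: 24.6
position: [0.4804, -0.255, 0.127]
tcp_rot: [[-0.988, -0.156, -0.004], [-0.156, 0.988, 0.011], [0.002, 0.012, -1.0]]
force: [1.7, 13.5, 4.7]
opening: 0.797
grasp_force: 6.6
```

The force rises at the expected stop (y' = -18 mm). I back off, lift clear and look.

```bash

python3 -m jog '[{"tx":0,"ty":1,"tz":0,"roll":0,"jaw":0.8},{"tx":0,"ty":1,"tz":0,"roll":0,"jaw":0.8},{"tx":0,"ty":0,"tz":0,"roll":0,"jaw":0.8},{"tx":0,"ty":0,"tz":-2,"roll":0,"jaw":0.8},{"tx":0,"ty":0,"tz":-3,"roll":0,"jaw":0.8},{"tx":0,"ty":0,"tz":-3,"roll":0,"jaw":0.8},{"tx":0,"ty":0,"tz":-3,"roll":0,"jaw":0.8},{"tx":0,"ty":0,"tz":0,"roll":0,"jaw":0.8}]'
python3 -m jog '[{"tx":0,"ty":0,"tz":0,"roll":0,"jaw":0.8},{"tx":0,"ty":0,"tz":0,"roll":0,"jaw":0.8},{"tx":0,"ty":0,"tz":0,"roll":0,"jaw":0.8}]'
python3 - <<'E'
from h import *
S=capture("scene"); a=np.radians(9.1); print(proj(S,[.5542-.078*np.cos(a),-.2245-.078*np.sin(a),.116]),[q["point"] for q in landmark_of("scene","guard_handle")])
cv2.imwrite("pics/c9.png",cv2.resize(S["img"][110:230,230:350],None,fx=5,fy=5,interpolation=cv2.INTER_CUBIC)[:,:,::-1])
E
```

```text
time_s: 25.4
position: [0.4812, -0.2434, 0.242]
tcp_rot: [[-0.987, -0.158, 0.008], [-0.159, 0.987, -0.007], [-0.007, -0.009, -1.0]]
force: [-0.3, -0.8, -0.4]
opening: 0.8
grasp_force: 0.0
time_s: 25.7
position: [0.4779, -0.2405, 0.2362]
tcp_rot: [[-0.987, -0.158, -0.002], [-0.158, 0.987, 0.002], [0.002, 0.002, -1.0]]
force: [-0.5, -0.2, 0.0]
opening: 0.8
grasp_force: 0.0
[155.36591577 288.57751754] [[150.6, 289.0]]
```

View pics/c9.png

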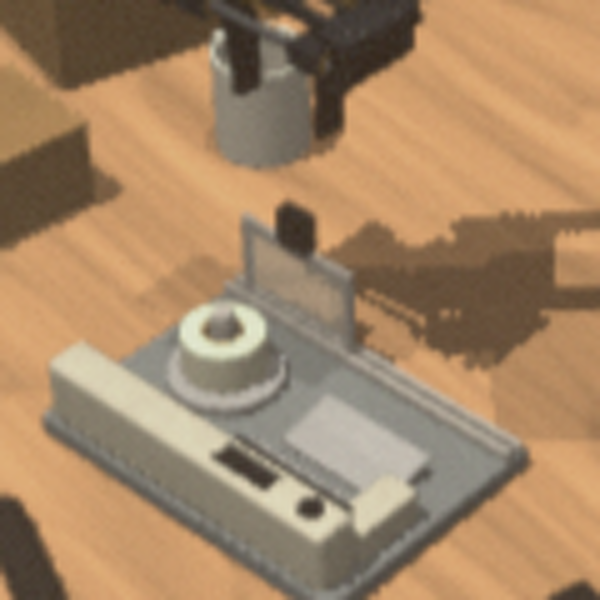

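The handle is at scene (289,156) against a predicted shut position of (288.6,155.4). The guard is shut, the roll is seated and the gripper is clear.

```bash
python3 -c "
from rig import hand_in
print(hand_in())"
```

```text
the job is handed in; nothing more can be done
None
```

I handed the job in with every step done and no sign of a bystander being touched: roll laid flat on the right-hand mat and let go, then seated fully down on the spindle, and the guard pushed to its stop, with the last picture agreeing with shut to under 1 px (hand-in gave no verdict).

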